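# Hand over the full ball rail of the marble run

## Robot

A 6-joint arm with a two-finger parallel gripper is mounted at the origin on the work surface. World frame = base frame: x ahead of the robot, y to its left, z up, the work surface at z = 0. Lengths are in mm, angles in rad, forces in N, time in s.
With the tool pointing down it reaches from about 375 to 925 mm from the base axis. Payload 5.7 kg.
Tool frame: the origin (TCP) lies between the finger pads; the fingertips stand bot.tips_ahead ahead of it and the grasp point (between the pads) lies 2 mm behind it (bot.tips_ahead is the distance from the TCP to the fingertips, in mm); z points along the fingers, y is the direction in which the jaws open and shut (so a half turn about z gives the same grasp; the last joint's range is limited). The gripper opens to 88 mm and grips with 3 to 60 N. Pads are 20 mm wide; open, the fingers measure 115 mm over their backs; the gripper's body (75 mm by 178 mm) begins 61 mm behind the grasp point.
Start: joints at [1.048, 0.359, 1.51, -0, 1.272, -0.115], TCP at [237.944, 550.769, 239.623] pointing down, gripper open.
Joint ranges: [-2.97, 2.97], [-1.01, 2.36], [0.21, 2.38], [-0.96, 4.11], [0.2, 2.71], [-2.98, 2.98]. Speed limits (rad/s): [2.39, 2.39, 3.14, 3.14, 3.14, 3.14].

## Interface

Orientations are given as [roll, pitch, yaw] about the fixed x, y, z axes, in that order (R = Rz(yaw) Ry(pitch) Rx(roll)).
In Python, from bench import bot, optics, ticket gives the robot as it stands.
- The arm moves only by the tool move_arm, never from a script. Its arguments are lists of equal length, an entry for each row: "xyz": the shift along the tool's x, y, z in mm, a list of three; "twist": the turn, a rotation vector about the tool's x, y, z in degrees, a list of three; "hand": the finger opening in mm, from 0 to 87.8. A call has 1 to 12 rows; each row shifts and turns the commanded pose from where the row before left it, along the tool's axes as they then stand; what a row does not reach is not made up. A row lasts 1/8 s, in which the tool goes at most 62.5 mm and 10.7 degrees, less where a joint would pass 70% of its speed; a pose out of reach is approached as far as the arm can. A call with a gripper value outside its range is refused whole. The fingers move at their own pace and stop on an object; "squeeze" is the grip in N (left out, the last holds). Time passes only in rows, so rows that do not move let the fingers close. It gives the time, the measured TCP pose, the force and the opening at its end, in the units of the state.
- bot.sense(): the state, without advancing time (a new reading comes with each control period).
- optics.read_camera(name): name is "side" or "top"; returns a dict with "image" (400x640x3 uint8, blue, green, red), "fx", "fy", "cx", "cy" (pixels), "distortion" ([k1, k2, p1, p2, k3] as OpenCV has them; the pictures are not rectified), "rvec" (rotation vector, rad) and "tvec" (3), from world to camera coordinates, as OpenCV has them. Camera axes: x right, y down, z forward; pixel columns grow to the right and rows downward; lengths in mm; the calibration is good to about 2 mm. A picture is of the moment at which its call begins. There is no depth.
- ticket.close_job(): hands the job in, once; it reports no verdict.
The state is a dict: "t": time; "q": joint angles; "joint_velocities": joint speeds; "effort": joint torques, N m; "eef_pos": TCP position; "tool_rot": TCP orientation; "wrist_force": force on the tool from outside, world axes, zero at the start; "ft_torque": the same for the moment, N m; "width": finger opening in mm.
Only numpy, scipy, OpenCV 4.12 (cv2) and the standard library are available. Lean on these libraries where they do the work, as an engineer would, in place of code of your own. Each camera call takes 0.05 s, during which the arm holds its last target. There are 200 camera calls.

## Task

One wooden ball of the marble run is still lying on its landing block: put it back in the empty cup of the beech ball rail while the rail stands on its two posts. Then lift the rail with its four balls off the posts, keeping it level so that no ball rolls out, and finish still holding it in the gripper, steady and level in the air about a hand's breadth (10 cm) above the posts, ready to be handed over. Let no ball fall, and leave the lunchbox, the bucket and the jar where they stand.

Things in the scene. Friction and masses are not known exactly. Their poses are not given: they have to be found in the camera images.
- rail: Loose beech bar, the ball rail: 46 mm wide (x), 280 long (y), 34 high (z), 0.25 to 0.4 kg. Origin: centre of its flat underside. On its top four round cups, 26 mm wide, on the centre line at y = +118, +72, -72, -118 mm; the one at +118 is empty, the others hold balls. The middle 100 mm is plain, free to grip across the width. It lies loose on the stand's posts, underside 82 mm above the work surface.
- cup0 (a point): The empty cup (at the +y end of the rail): the point where the centre of a seated ball lies, 15 mm above the rail's top face (49 mm above the rail's origin). A ball let go within about 8 mm of it sideways rolls in.
- cup1 (a point): Cup at y = +72 mm on the rail, centre of its seated ball (ball1).
- cup2 (a point): Cup at y = -72 mm on the rail, centre of its seated ball (ball2).
- cup3 (a point): Cup at y = -118 mm on the rail, centre of its seated ball (ball3).
- ball0: The ball to put back: loose beech ball, 40 mm diameter, 24 g, sitting in the dimple of the landing block, its centre 15 mm above the block's top (37 mm above the work surface). Origin at the ball's centre; its orientation means nothing.
- ball1: Beech ball, 40 mm, seated in cup1 beside the empty cup. Origin at its centre.
- ball2: Beech ball, 40 mm, seated in cup2. Origin at its centre.
- ball3: Beech ball, 40 mm, seated in cup3. Origin at its centre.
- stand: Fixed beech stand that carries the rail: base board 90 x 270 x 12 mm with two posts 70 mm tall (tops 46 mm along x, 30 mm along y, 82 mm above the work surface) at y = +105 and -105 mm. Between the posts it is open under the rail down to the base board. Origin at the centre of its underside.
- landing: Fixed landing block, a beech square 100 x 100 x 22 mm with a 26 mm dimple in the middle of its top. Origin at the centre of its underside.
- lunchbox: Bystander: stainless steel lunchbox closed by two snap clamps, 126 x 185 x 62 mm. Origin at the centre of its underside.
- bucket: Bystander: green silicone bucket with its handle folded down, 124 mm wide at the rim, 116 mm tall. Origin at the centre of its underside.
- jar: Bystander: orange plastic jar of dominoes with a ribbed twist cap, 86 mm wide, 114 mm tall. Origin at the centre of its underside.
Not all that is in view belongs to the job. Leave any purple or turquoise look-alike of the ball0 alone.

How it is judged:
By the outcome, as a careful person would: the job done as asked, in the order asked, and still so for the second after the job is handed in, while the arm keeps its last pose, push and grip.
It also fails if it takes over 58 s, if anything falls off the work surface, if the arm or the gripper's body presses on something with over 40 N, if the wrist force passes 120 N, or if a joint passes its speed limit or range.

## Working session

There is one attempt and no reset: what is moved stays moved. The work goes in short steps, Python scripts to look and compute and a tool call to move; the robot and the scene stay as the last step left them, time stands still between calls to the robot, and variables do not carry over. Pictures are saved under pics/ and viewed, about 8 in all and at most 12, crops included, and the job is handed in when it is done.

Besides the shell and the picture viewer there is one more tool, called after "Call:" as name(argument=value, ...) on one line, values as JSON. move_arm: Moves the arm, as the interface text tells. Its arguments: {"type":"object","properties":{"xyz":{"type":"array"},"twist":{"type":"array"},"hand":{"type":"array"},"squeeze":{"type":"number"}},"required":["xyz","twist","hand"]}

```bash
mkdir -p pics
python3 - <<'E'
from bench import bot, optics
import cv2, json
for n in ("top","side"):
    c=optics.read_camera(n); cv2.imwrite(f"pics/{n}0.png",c["image"])
    print(n,{k:v for k,v in c.items() if k!="image"})
print(bot.sense(), bot.tips_ahead)
E
```

```text
top {'fx': 404.35288038606086, 'fy': 404.35288038606086, 'cx': 318.9799686851378, 'cy': 195.72952196650547, 'distortion': array([-0.030862,  0.      ,  0.      ,  0.      ,  0.      ]), 'rvec': array([ 2.09774685, -2.1564055 ,  0.10245131]), 'tvec': array([-12.93291605, 627.23720213, 832.57750986])}
side {'fx': 428.7064761681045, 'fy': 428.7064761681045, 'cx': 326.4355240110062, 'cy': 203.08496726425423, 'distortion': array([-0.01170155,  0.        ,  0.        ,  0.        ,  0.        ]), 'rvec': array([ 2.23237759, -0.27037752,  0.12735825]), 'tvec': array([-615.97524323,  151.58828691, 1009.59973892])}
{'t': 0.1, 'q': array([ 1.04790484e+00,  3.59430283e-01,  1.51130016e+00,  5.94991927e-06,
        1.27249423e+00, -1.15121102e-01]), 'joint_velocities': array([-1.57551427e-03, -2.56296010e-03, -1.26116947e-03, -1.64187023e-03,
       -7.58543470e-05,  8.83847258e-04]), 'effort': array([-2.52903874e-04, -5.16360426e+01, -2.71405381e+01,  6.78161066e-02,
        2.75355281e-02, -6.44448301e-05]), 'eef_pos': array([237.66306884, 550.29092488, 238.90438015]), 'tool_rot': array([-3.13997209e+00, -1.93111186e-04,  2.73382036e+00]), 'wrist_force': array([-0.32813581, -0.05518182, -0.15227672]), 'ft_torque': array([-0.05266827, -0.01798977, -0.0107217 ]), 'width': 87.96730362866433} 17.0
```

View pics/top0.png

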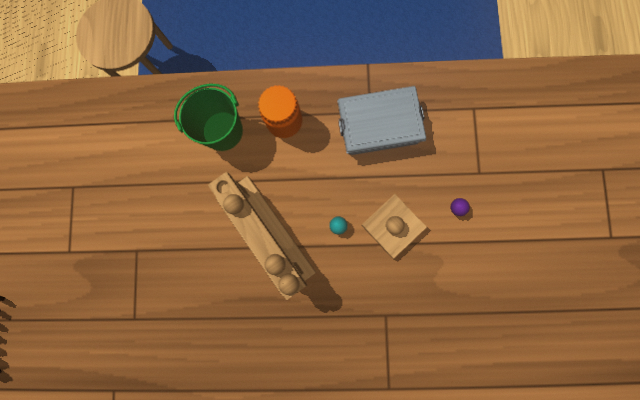

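View pics/side0.png

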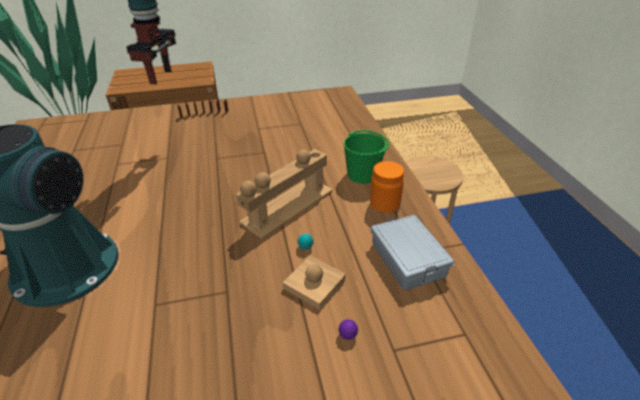

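Top view: ball0 candidates are the wooden ball on the landing block (396,226), the turquoise ball (339,226), the purple ball (460,207) and the rail balls (233,204), (275,264), (289,284). The empty cup is at (223,186). I choose (396,226) because it is beech and sits on the block. The side view agrees, with ball0 at (314,272). Next is one close crop to check this and refine it.

```bash
cat > h.py <<'E'
import numpy as np, cv2
from scipy.optimize import least_squares
from bench import bot, optics
def cam(n): return optics.read_camera(n)
def proj(c,P):
    K=np.array([[c["fx"],0,c["cx"]],[0,c["fy"],c["cy"]],[0,0,1]])
    return cv2.projectPoints(np.array(P,float).reshape(-1,3),c["rvec"],c["tvec"],K,c["distortion"])[0][:,0]
def ray(c,uv):
    K=np.array([[c["fx"],0,c["cx"]],[0,c["fy"],c["cy"]],[0,0,1]])
    n=cv2.undistortPoints(np.array([[uv]],float),K,c["distortion"])[0,0]
    R=cv2.Rodrigues(c["rvec"])[0]
    return -R.T@c["tvec"], R.T@np.array([n[0],n[1],1])
def atz(c,uv,z):
    o,d=ray(c,uv); return o+d*(z-o[2])/d[2]
def tri(pairs):
    A=np.zeros((3,3));b=np.zeros(3)
    for c,uv in pairs:
        o,d=ray(c,uv); d/=np.linalg.norm(d); M=np.eye(3)-np.outer(d,d); A+=M;b+=M@o
    return np.linalg.solve(A,b)
def crop(im,x,y,w,h,s): return cv2.resize(im[y:y+h,x:x+w],None,fx=s,fy=s,interpolation=cv2.INTER_CUBIC)
E
python3 - <<'E'
from h import *
t=cam("top"); s=cam("side")
def tick(im,x,y,s):
    for k in range(0,im.shape[1]//s,10): cv2.putText(im,str(x+k),(k*s,8),0,.3,(255,255,255),1); cv2.line(im,(k*s,8),(k*s,14),(255,255,255),1)
    for k in range(10,im.shape[0]//s,10): cv2.putText(im,str(y+k),(0,k*s+3),0,.3,(255,255,255),1); cv2.line(im,(20,k*s),(26,k*s),(255,255,255),1)
    return im
a=tick(crop(t["image"],200,165,130,145,4),200,165,4)
b=tick(crop(t["image"],355,190,80,72,4),355,190,4)
d=tick(crop(s["image"],270,250,80,73,4),270,250,4)  # noqa
v=np.vstack([b[:288],d[:292]])
v=np.pad(v[:,:280],((0,0),(0,0),(0,0)))
cv2.imwrite("pics/c1.png",np.hstack([a,v]))
e=tick(crop(s["image"],225,135,120,110,5),225,135,5); cv2.imwrite("pics/c2.png",e)
for n,c,pts in (("t",t,[(396,226),(233,204),(275,264),(289,284)]),):
    for uv,z in zip(pts,[37,131,131,131]): print(atz(c,uv,z))
print("cup",atz(t,(223,186),116),"teal",atz(t,(339,226),20),"purple",atz(t,(460,207),20))
print("bucket",atz(t,(208,114),110),"jar",atz(t,(278,105),114),"lb",atz(t,(382,120),62))
E
```

```text
[ 556.94216845 -193.66208056   37.        ]
[603.01082952 135.56346557 131.        ]
[484.75062382  53.52711912 131.        ]
[446.59077486  27.13411604 131.        ]
cup [642.17863598 160.166944   116.        ] teal [561.46921009 -71.61227847  20.        ] purple [ 595.5605227  -337.69732719   20.        ]
bucket [797.39133345 195.52866856 110.        ] jar [809.00120808  47.07106856 114.        ] lb [ 785.53939792 -171.70756659   62.        ]
```

View pics/c1.png

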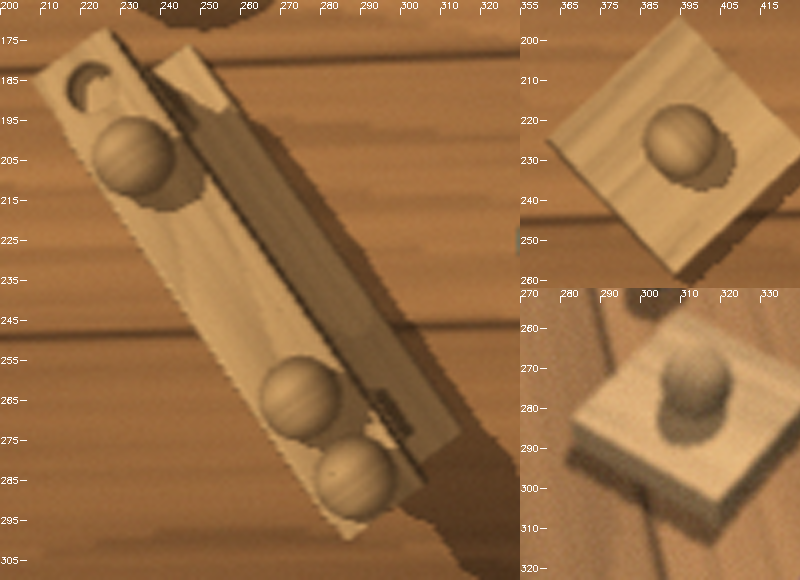

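View pics/c2.png

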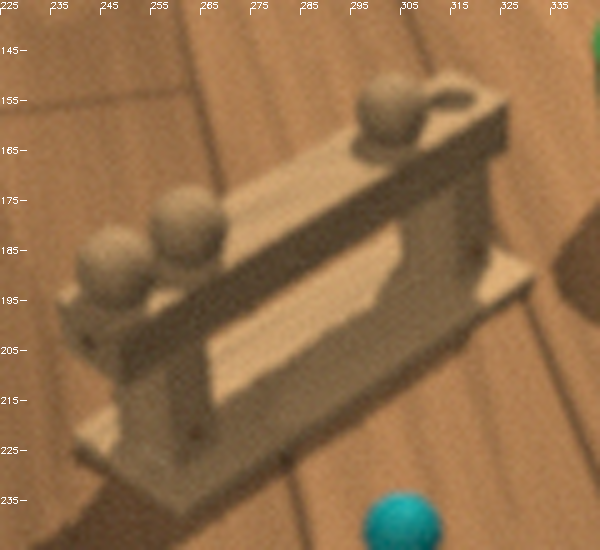

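Crop 1 confirms a plain beech ball in the dimple of the square block, top (395.1,225.1) and side (313.9,273.9). The empty cup is at (222.6,186.4), at the far end beside ball1. Crop 2 shows the rail resting flat on both posts. Now I fit the poses.

Run:
```python
from h import *
t=cam("top"); s=cam("side")
print("ball0 tri",tri([(t,(395.1,225.1)),(s,(313.9,273.9))]),"top@37",atz(t,(395.1,225.1),37),"side@37",atz(s,(313.9,273.9),37))
bc=np.array([atz(t,p,22) for p in [(395.4,194.1),(361.4,224.6),(393.9,258.4)]]);print("block",bc,"centre",(bc[0]+bc[2])/2)
loc=np.array([[0,72,49],[0,-72,49],[0,-118,49],[0,118,34],[23,140,34],[-23,140,34],[-23,-140,34],[23,-140,34]],float)
pt=np.array([(232.9,203.9),(274.6,264.1),(288.4,283.9),(222.6,186.4),(226.4,171.9),(208.4,184.1),(286.6,299.6),(306.4,285.1)])
ps=np.array([(303,156.2),(262.2,179),(247.6,188)])
def W(p):
    c,s_=np.cos(p[2]),np.sin(p[2]); return loc@np.array([[c,-s_,0],[s_,c,0],[0,0,1]]).T+[p[0],p[1],82+(p[3] if len(p)>3 else 0)]
for nm,f,n in (("top",lambda p:(proj(t,W(p))-pt).ravel(),3),("both",lambda p:np.r_[(proj(t,W(p))-pt).ravel(),(proj(s,W(p)[:3])-ps).ravel()],4)):
    r=least_squares(f,[545,95,-.5,0][:n]); print(nm,r.x,np.degrees(r.x[2])); print(f(r.x).reshape(-1,2).round(1).tolist()); 
    print("cup0",W(r.x)[3]+[0,0,15])
```

```text
ball0 tri [ 558.89085267 -191.97186455   35.97839061] top@37 [ 558.9253027  -191.83851243   37.        ] side@37 [ 558.61202405 -192.87009896   37.        ]
block [[ 628.17047432 -198.05143913   22.        ]
 [ 563.04316629 -120.68844187   22.        ]
 [ 488.10169704 -187.85837531   22.        ]] centre [ 558.13608568 -192.95490722   22.        ]
top [544.13688131  94.07509387  -0.9707684 ] -55.62093240783805
[[0.5, -0.2], [0.5, -0.1], [0.4, 0.0], [0.1, -0.1], [-0.3, -0.8], [-0.9, 0.2], [0.0, 0.2], [-0.4, 0.6]]
cup0 [641.52462337 160.70562514 131.        ]
both [544.01094687  93.72844641  -0.97117065   2.31877478] -55.64397922350059
[[0.4, -0.3], [0.4, 0.0], [0.5, 0.2], [-0.0, -0.2], [-0.4, -1.0], [-1.1, 0.0], [0.0, 0.4], [-0.3, 0.8], [0.1, 0.0], [0.0, 0.8], [0.2, 0.1]]
cup0 [641.4254827  160.31979877 133.31877478]
```

Call:
move_arm(xyz=[[-42,-39.5,0],[-42,-39.5,0],[-42,-39.5,0],[-42,-39.5,0],[-42,-39.5,0],[-42,-39.5,0],[-42,-39.5,0],[-42,-39.5,0],[-42,-39.5,0],[-42,-39.5,0],[-42,-39.5,0],[-42,-39.5,0]], twist=[[0,0,0],[0,0,0],[0,0,0],[0,0,0],[0,0,0],[0,0,0],[0,0,0],[0,0,0],[0,0,0],[0,0,0],[0,0,0],[0,0,0]], hand=[87,87,87,87,87,87,87,87,87,87,87,87])

```text
t: 1.8
eef_pos: [513.2, -86.2, 239.8]
tool_rot: [3.141, 0.0, 2.733]
wrist_force: [0.6, 0.2, -0.2]
width: 87.3
```

Call:
move_arm(xyz=[[-42,-39.5,0],[-42,-39.5,0],[0,0,0],[0,0,0],[0,0,0],[0,0,0],[0,0,0],[0,0,0],[0,0,0],[0,0,0],[0,0,0],[0,0,0]], twist=[[0,0,0],[0,0,0],[0,0,10],[0,0,10],[0,0,10],[0,0,10],[0,0,10],[0,0,10],[0,0,10],[0,0,10],[0,0,10],[0,0,10]], hand=[87,87,87,87,87,87,87,87,87,87,87,87])

```text
t: 3.3
eef_pos: [558.4, -190.0, 239.6]
tool_rot: [-3.141, 0.0, 0.983]
wrist_force: [0.2, -0.2, -0.0]
width: 87.3
```

Call:
move_arm(xyz=[[0,0,0],[0,0,0],[0,0,0],[0,0,0],[0,0,0]], twist=[[0,0,10],[0,0,10],[0,0,2.2],[0,0,0],[0,0,0]], hand=[87,87,87,87,87])

```text
t: 3.92
eef_pos: [558.4, -190.1, 239.7]
tool_rot: [3.142, 0.0, 0.602]
wrist_force: [-0.2, -0.5, -0.5]
width: 87.3
```

```bash
cat >> h.py <<'E'
from scipy.spatial.transform import Rotation as Ro
def togo(x,y,z,yaw):
    s=bot.sense(); R=Ro.from_euler("xyz",s["tool_rot"])
    T=Ro.from_euler("xyz",[np.pi,0,np.radians(yaw)])
    print("t",round(s["t"],2),"pos",s["eef_pos"].round(1),"rot",np.degrees(s["tool_rot"]).round(2),"w",round(s["width"],1),"F",s["wrist_force"].round(1),"q",s["q"].round(2))
    print("shift",R.inv().apply(np.array([x,y,z])-s["eef_pos"]).round(1),"turn",np.degrees((R.inv()*T).as_rotvec()).round(2))
E
python3 -c "
from h import *
togo(558.7,-192.4,43,34.4)"
```

```text
t 3.92 pos [ 558.4 -190.1  239.7] rot [1.800e+02 1.000e-02 3.448e+01] w 87.3 F [-0.2 -0.5 -0.5] q [-0.45  0.34  1.53 -0.    1.26  0.52]
shift [ -1.1   2.1 196.7] turn [0.   0.01 0.08]
```

Call:
move_arm(xyz=[[-1.1,2.1,40],[0,0,40],[0,0,40],[0,0,40],[0,0,20],[0,0,10],[0,0,6],[0,0,0],[0,0,0]], twist=[[0,0,0],[0,0,0],[0,0,0],[0,0,0],[0,0,0],[0,0,0],[0,0,0],[0,0,0],[0,0,0]], hand=[87,87,87,87,87,87,87,87,87])

```text
t: 5.05
eef_pos: [559.3, -192.7, 44.6]
tool_rot: [3.14, -0.001, 0.601]
wrist_force: [0.2, -0.1, -0.3]
width: 86.8
```

Run:
```python
from h import *
togo(558.7,-192.4,43,34.4)
t=cam("top"); s=cam("side")
cv2.imwrite("pics/g1.png",np.hstack([crop(t["image"],345,175,100,100,4),crop(s["image"],265,215,100,100,4)]))
```

```text
t 5.05 pos [ 559.3 -192.7   44.6] rot [ 1.7992e+02 -4.0000e-02  3.4440e+01] w 86.8 F [ 0.2 -0.1 -0.3] q [-0.45  0.58  1.71 -0.    0.85  0.52]
shift [-0.3 -0.6  1.6] turn [ 0.08 -0.04  0.04]
```

View pics/g1.png

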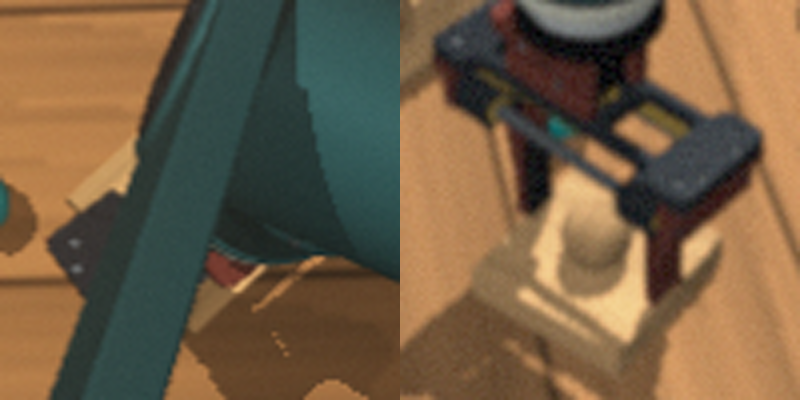

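The side crop shows the ball (side ≈(314,271)) centred between the open fingers, tips just above the block. I close the gripper.

Call:
move_arm(xyz=[[0,0,1.5],[0,0,0],[0,0,0],[0,0,0],[0,0,0],[0,0,0],[0,0,0],[0,0,0]], twist=[[0,0,0],[0,0,0],[0,0,0],[0,0,0],[0,0,0],[0,0,0],[0,0,0],[0,0,0]], hand=[87,60,50,36,34,34,34,34], squeeze=10)

```text
t: 6.15
eef_pos: [558.6, -192.4, 42.2]
tool_rot: [-3.141, 0.0, 0.601]
wrist_force: [-0.7, 0.1, -0.2]
width: 39.2
```

```bash
python3 -c "
from h import *
togo(641.5,160.5,240,34.4)"
```

```text
t 6.15 pos [ 558.6 -192.4   42.2] rot [-1.7999e+02  1.0000e-02  3.4440e+01] w 39.2 F [-0.7  0.1 -0.2] q [-0.45  0.58  1.71 -0.    0.85  0.52]
shift [ 267.9 -244.2 -197.8] turn [-0.01  0.01  0.04]
```

Call:
move_arm(xyz=[[0,0,-15],[0,0,-40],[0,0,-50],[0,0,-50],[0,0,-43],[0,0,0]], twist=[[0,0,0],[0,0,0],[0,0,0],[0,0,0],[0,0,0],[0,0,0]], hand=[34,34,34,34,34,34])

```text
t: 6.9
eef_pos: [561.1, -193.6, 245.4]
tool_rot: [3.134, -0.004, 0.601]
wrist_force: [1.1, -0.1, -0.5]
width: 39.4
```

Call:
move_arm(xyz=[[15,-14,0],[30,-27,0],[30,-27,0],[30,-27,0],[30,-27,0],[30,-27,0],[30,-27,0],[30,-27,0],[25,-24,0],[17.9,-17.2,0],[0,0,0],[0,0,0]], twist=[[0,0,0],[0,0,0],[0,0,0],[0,0,0],[0,0,0],[0,0,0],[0,0,0],[0,0,0],[0,0,0],[0,0,0],[0,0,0],[0,0,0]], hand=[34,34,34,34,34,34,34,34,34,34,34,34])

```text
t: 8.4
eef_pos: [641.0, 160.0, 239.5]
tool_rot: [-3.141, 0.002, 0.601]
wrist_force: [-0.4, -0.3, 0.6]
width: 39.2
```

Run:
```python
from h import *
togo(641.5,160.5,150,34.4)
```

```text
t 8.4 pos [641.  160.  239.5] rot [-1.7999e+02  1.0000e-01  3.4440e+01] w 39.2 F [-0.4 -0.3  0.6] q [ 0.14  0.45  1.37 -0.    1.33  1.11]
shift [ 0.9 -0.1 89.5] turn [-0.01  0.1   0.04]
```

Lower to 150 (ball centre ≈145, about 14 mm above seat) and check.

Call:
move_arm(xyz=[[0.5,0,25],[0,0,30],[0,0,22],[0,0,12],[0,0,0],[0,0,0]], twist=[[0,0,0],[0,0,0],[0,0,0],[0,0,0],[0,0,0],[0,0,0]], hand=[34,34,34,34,34,34])

```text
t: 9.15
eef_pos: [642.7, 160.5, 152.2]
tool_rot: [3.141, -0.001, 0.601]
wrist_force: [0.7, 0.0, -0.1]
width: 38.9
```

Run:
```python
from h import *
togo(641.5,160.5,137,34.4)
s=cam("side"); t=cam("top")
im=s["image"].copy()
cv2.imwrite("pics/p1.png",np.hstack([crop(im,240,100,100,120,4),crop(t["image"],190,140,100,120,4)]))
print(proj(s,[[641.5,160.5,145],[641.5,160.5,131]]),proj(t,[[641.5,160.5,145],[641.5,160.5,116]]))
```

```text
t 9.15 pos [642.7 160.5 152.2] rot [ 1.7995e+02 -7.0000e-02  3.4410e+01] w 38.9 F [ 0.7  0.  -0.1] q [ 0.14  0.53  1.46 -0.    1.15  1.11]
shift [-1.  -0.7 15.2] turn [ 0.05 -0.07  0.01]
[[314.849482   145.69604682]
 [314.94553686 150.13584777]] [[218.65073679 183.91443866]
 [222.83434446 186.33666149]]
```

View pics/p1.png

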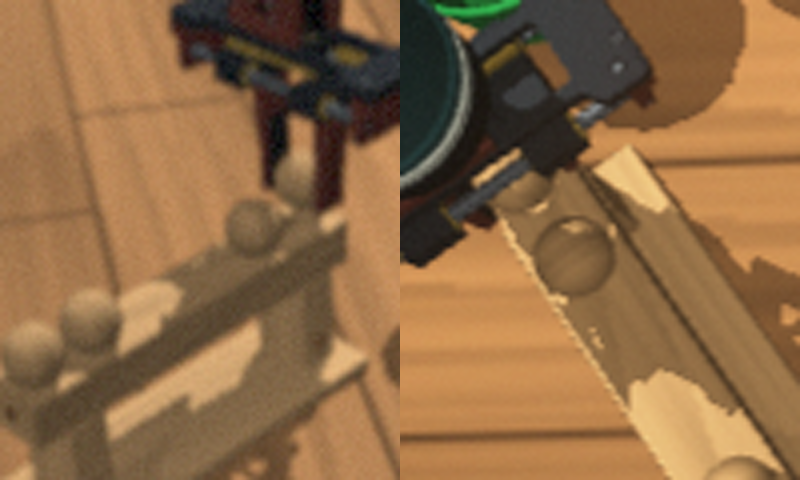

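Side crop: the ball is at ≈(315,144), directly above the empty cup, next to ball1 with a clear gap. Now I lower it onto the seat.

Call:
move_arm(xyz=[[-0.5,0,6],[0,0,5],[0,0,0],[0,0,0]], twist=[[0,0,0],[0,0,0],[0,0,0],[0,0,0]], hand=[34,34,34,34])

```text
t: 9.75
eef_pos: [641.5, 160.5, 140.0]
tool_rot: [-3.142, 0.0, 0.601]
wrist_force: [0.5, -0.0, -0.4]
width: 39.3
```

```bash
python3 -c "
from h import *
togo(641.5,160.5,136.5,34.4)"
```

```text
t 9.75 pos [641.5 160.5 140. ] rot [-1.800e+02  2.000e-02  3.444e+01] w 39.3 F [ 0.5 -0.  -0.4] q [ 0.14  0.54  1.47 -0.    1.13  1.11]
shift [-0.  -0.   3.5] turn [-0.    0.02  0.04]
```

Call:
move_arm(xyz=[[0,0,1.5],[0,0,1],[0,0,0],[0,0,0]], twist=[[0,0,0],[0,0,0],[0,0,0],[0,0,0]], hand=[34,34,34,34], squeeze=5)

```text
t: 10.25
eef_pos: [641.5, 160.5, 137.6]
tool_rot: [-3.142, 0.0, 0.601]
wrist_force: [-1.1, 0.0, -0.6]
width: 39.5
```

Call:
move_arm(xyz=[[0,0,0.5],[0,0,0],[0,0,0],[0,0,0],[0,0,0],[0,0,0],[0,0,0],[0,0,0]], twist=[[0,0,0],[0,0,0],[0,0,0],[0,0,0],[0,0,0],[0,0,0],[0,0,0],[0,0,0]], hand=[38,41,43,46,52,62,75,75])

```text
t: 11.25
eef_pos: [641.6, 160.5, 137.2]
tool_rot: [3.142, 0.0, 0.601]
wrist_force: [0.2, -0.2, 0.0]
width: 74.3
```

Call:
move_arm(xyz=[[0,0,-10],[0,0,-25],[0,0,-35],[0,0,-30],[0,0,0],[0,0,0]], twist=[[0,0,0],[0,0,0],[0,0,0],[0,0,0],[0,0,0],[0,0,0]], hand=[80,86,86,86,86,86])

```text
t: 12.0
eef_pos: [641.1, 160.4, 236.6]
tool_rot: [-3.141, 0.001, 0.601]
wrist_force: [0.9, -0.6, 0.5]
width: 85.9
```

Run:
```python
from h import *
togo(544,94,239,34.4)
s=cam("side")
cv2.imwrite("pics/p2.png",crop(s["image"],225,125,120,110,5))
print(proj(s,[[641.5,160.5,131]]))
```

```text
t 12.0 pos [641.1 160.4 236.6] rot [-1.7998e+02  4.0000e-02  3.4430e+01] w 85.9 F [ 0.9 -0.6  0.5] q [ 0.14  0.45  1.37 -0.    1.32  1.11]
shift [-1.176e+02 -1.000e-01 -2.300e+00] turn [-0.02  0.04  0.03]
[[314.94553686 150.13584777]]
```

View pics/p2.png

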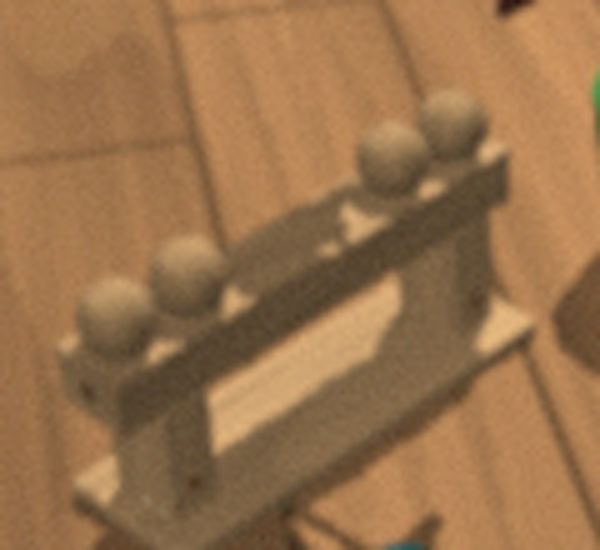

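The ball now sits at side (315.2,149.6), against a predicted seated centre of (314.9,150.1). All four balls are in their cups. Next I go over the middle of the rail.

Call:
move_arm(xyz=[[-15,0,0],[-35,0,0],[-35,0,0],[-22,0,0],[-10.5,0,0],[0,0,0],[0,0,0]], twist=[[0,0,0],[0,0,0],[0,0,0],[0,0,0],[0,0,0],[0,0,0],[0,0,0]], hand=[87,87,87,87,87,87,87])

```text
t: 12.92
eef_pos: [545.3, 94.2, 237.1]
tool_rot: [3.141, -0.0, 0.601]
wrist_force: [0.4, -0.6, -1.0]
width: 87.2
```

Call:
move_arm(xyz=[[0,0,30],[0,0,35],[0,0,30],[0,0,20],[0,0,15],[0,0,8],[0,0,0],[0,0,0]], twist=[[0,0,0],[0,0,0],[0,0,0],[0,0,0],[0,0,0],[0,0,0],[0,0,0],[0,0,0]], hand=[87,87,87,87,87,87,87,87])

```text
t: 13.92
eef_pos: [545.3, 94.1, 99.8]
tool_rot: [3.141, -0.001, 0.601]
wrist_force: [-0.4, -0.2, -0.6]
width: 86.9
```

Run:
```python
from h import *
togo(544.1,94,96.5,34.4)
s=cam("side");t=cam("top")
cv2.imwrite("pics/r1.png",np.hstack([crop(s["image"],230,120,100,120,4),crop(t["image"],200,160,100,120,4)]))
```

```text
t 13.93 pos [545.3  94.1  99.8] rot [ 1.7996e+02 -6.0000e-02  3.4440e+01] w 86.9 F [-0.4 -0.2 -0.6] q [ 0.05  0.46  1.76 -0.    0.92  1.02]
shift [-1.  -0.6  3.3] turn [ 0.04 -0.06  0.04]
```

View pics/r1.png

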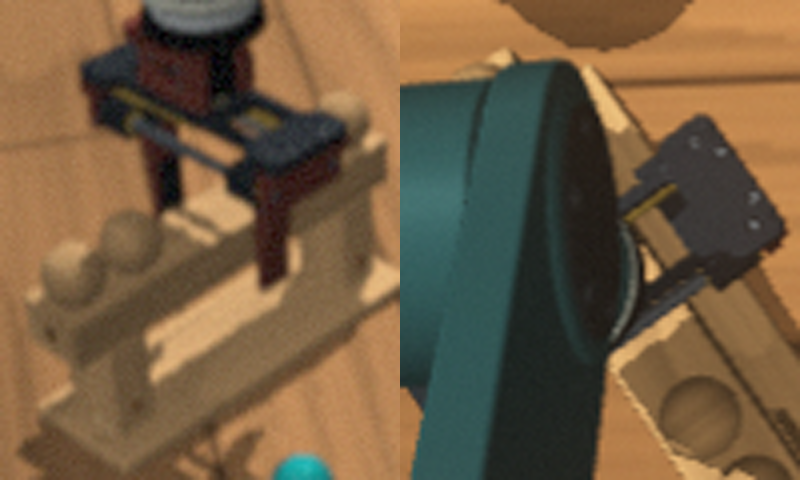

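The side crop shows the fingers straddling the bare middle of the rail, clear of the posts and balls. I close gently, then firm up the grip.

Call:
move_arm(xyz=[[-1,-0.4,2],[0,0,1],[0,0,0],[0,0,0],[0,0,0],[0,0,0],[0,0,0],[0,0,0],[0,0,0],[0,0,0]], twist=[[0,0,0],[0,0,0],[0,0,0],[0,0,0],[0,0,0],[0,0,0],[0,0,0],[0,0,0],[0,0,0],[0,0,0]], hand=[80,70,62,57,54,52,50,48,46,44], squeeze=8)

```text
t: 15.28
eef_pos: [543.4, 94.1, 96.2]
tool_rot: [-3.141, 0.0, 0.601]
wrist_force: [-0.5, 1.0, 0.1]
width: 46.0
```

Call:
move_arm(xyz=[[0,0,0],[0,0,0],[0,0,0],[0,0,0]], twist=[[0,0,0],[0,0,0],[0,0,0],[0,0,0]], hand=[42,40,40,40], squeeze=20)

```text
t: 15.78
eef_pos: [543.4, 93.9, 96.1]
tool_rot: [-3.141, 0.0, 0.601]
wrist_force: [-1.5, 2.7, 2.2]
width: 45.7
```

Call:
move_arm(xyz=[[0,0,0],[0,0,0],[0,0,0],[0,0,0]], twist=[[0,0,0],[0,0,0],[0,0,0],[0,0,0]], hand=[40,40,40,40], squeeze=40)

```text
t: 16.27
eef_pos: [543.5, 93.8, 96.1]
tool_rot: [-3.142, 0.0, 0.601]
wrist_force: [-1.5, 4.0, 1.0]
width: 45.7
```

```bash
python3 -c "
from h import *
togo(544.1,94,196.5,34.4); print(bot.sense()['ft_torque'])"
```

```text
t 16.27 pos [543.5  93.8  96.1] rot [-1.800e+02  1.000e-02  3.444e+01] w 45.7 F [-1.5  4.   1. ] q [ 0.05  0.46  1.77 -0.    0.92  1.02]
shift [   0.6    0.2 -100.4] turn [-0.    0.01  0.04]
[ 0.61760573  0.43063509 -0.02271267]
```

Call:
move_arm(xyz=[[0,0,-1],[0,0,-2],[0,0,-3],[0,0,-3],[0,0,-2],[0,0,-1],[0,0,0],[0,0,0],[0,0,0]], twist=[[0,0,0],[0,0,0],[0,0,0],[0,0,0],[0,0,0],[0,0,0],[0,0,0],[0,0,0],[0,0,0]], hand=[40,40,40,40,40,40,40,40,40])

```text
t: 17.4
eef_pos: [543.5, 93.8, 108.1]
tool_rot: [-3.142, 0.0, 0.601]
wrist_force: [0.6, -0.4, -3.9]
width: 45.3
```

Run:
```python
from h import *
togo(544.1,94,196.5,34.4); print(bot.sense()['ft_torque'])
s=cam("side")
cv2.imwrite("pics/l1.png",crop(s["image"],225,110,120,130,4.5))
```

```text
t 17.4 pos [543.5  93.8 108.1] rot [-1.800e+02  1.000e-02  3.444e+01] w 45.3 F [ 0.6 -0.4 -3.9] q [ 0.05  0.44  1.76 -0.    0.94  1.02]
shift [  0.6   0.1 -88.4] turn [-0.    0.01  0.04]
[-0.06407463  0.1107954  -0.00355148]
```

View pics/l1.png

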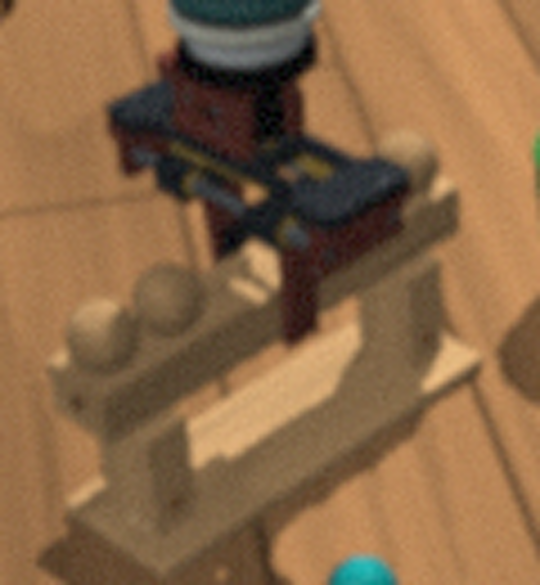

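Held off the posts (about 4 N) with the rail parallel to the post tops and the balls seated. I continue to +100 mm.

Call:
move_arm(xyz=[[0,0,-2],[0,0,-5],[0,0,-8],[0,0,-10],[0,0,-12],[0,0,-13],[0,0,-12],[0,0,-10],[0,0,-8],[0,0,-5],[0,0,-2],[0,0,-1]], twist=[[0,0,0],[0,0,0],[0,0,0],[0,0,0],[0,0,0],[0,0,0],[0,0,0],[0,0,0],[0,0,0],[0,0,0],[0,0,0],[0,0,0]], hand=[40,40,40,40,40,40,40,40,40,40,40,40])

```text
t: 18.95
eef_pos: [543.4, 93.8, 196.0]
tool_rot: [-3.141, 0.001, 0.601]
wrist_force: [-1.2, -0.3, -4.7]
width: 46.3
```

Call:
move_arm(xyz=[[0,0,0],[0,0,0],[0,0,0],[0,0,0],[0,0,0],[0,0,0],[0,0,0],[0,0,0]], twist=[[0,0,0],[0,0,0],[0,0,0],[0,0,0],[0,0,0],[0,0,0],[0,0,0],[0,0,0]], hand=[40,40,40,40,40,40,40,40])

```text
t: 19.95
eef_pos: [543.6, 93.8, 196.2]
tool_rot: [3.142, 0.0, 0.601]
wrist_force: [-0.7, -0.4, -5.3]
width: 45.6
```

Run:
```python
from h import *
togo(544.1,94,196.5,34.4); print(bot.sense()['ft_torque'])
s=cam("side");t=cam("top")
cv2.imwrite("pics/f1.png",np.hstack([crop(s["image"],225,70,130,180,3),crop(t["image"],170,130,130,180,3)]))
th=np.radians(-55.62); d=np.array([-np.sin(th),np.cos(th),0])
for y in (118,72,-72,-118): print(y,proj(s,np.array([543.5,93.8,231])+d*y),proj(t,np.array([543.5,93.8,231])+d*y))
e=np.array([np.cos(th),np.sin(th),0]); print("bottom edge corners side",proj(s,[np.array([543.5,93.8,182])+d*y+e*x for y in(140,-140) for x in (-23,23)]))
```

```text
t 19.95 pos [543.6  93.8 196.2] rot [180.     0.    34.43] w 45.6 F [-0.7 -0.4 -5.3] q [ 0.05  0.33  1.67 -0.    1.14  1.02]
shift [ 0.5  0.1 -0.3] turn [0.   0.   0.03]
[-0.05943626  0.1223388   0.0318671 ]
118 [[314.0004628  116.93248722]] [[204.28351289 175.91934282]]
72 [[301.49648629 123.31672944]] [[218.73791396 197.0809863 ]]
-72 [[258.01855142 145.53366358]] [[266.00428285 266.02315615]]
-118 [[242.55445313 153.44249962]] [[281.73796907 288.88556109]]
bottom edge corners side [[313.72237974 127.84279845]
 [326.37026952 133.46048972]
 [231.44949614 171.64991005]
 [244.16290997 179.28391632]]
```

View pics/f1.png

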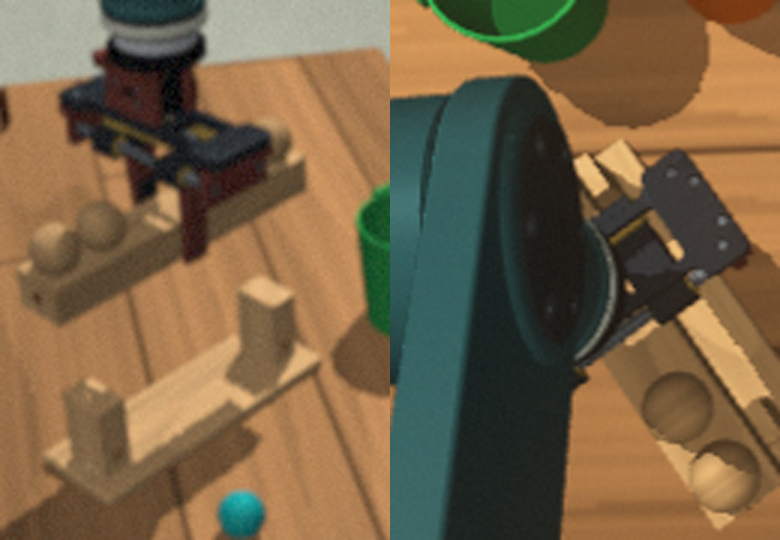

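Run:
```python
from h import *
s=cam("side");t=cam("top")
cv2.imwrite("pics/f2.png",np.vstack([cv2.resize(s["image"][60:360,150:560],None,fx=1.2,fy=1.0),cv2.resize(t["image"][60:350,150:560],None,fx=1.2,fy=1.0)]))
```

```text
(no output)
```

View pics/f2.png

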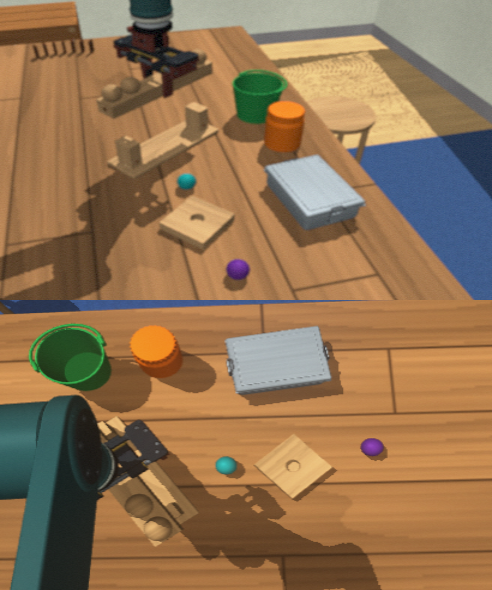

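No loose ball is visible, the landing block is empty, and the bystanders and look-alikes are where they were. The rail is held level, so I hand in.

```bash
python3 -c "
from bench import bot, ticket
s=bot.sense(); print(s['t'],s['eef_pos'],s['width'],s['wrist_force']); print(ticket.close_job())"
```

```text
20.15 [543.58091402  93.78585868 196.13848964] 46.2735468185929 [-0.4825436   0.39923459 -4.36684266]
the job is handed in; nothing more can be done
None
```

I put the beech ball from the landing block into the rail's empty cup. I then lifted the rail off the posts, gripped across its middle, and handed the job in at 20.2 s with the rail still held.

**Ball placing:** after release the ball sat within about 0.6 px of where a seated ball should appear in the side camera.

**Rail at the end:** it is about 100 mm above the posts. The balls and lower corners I could see lie within about 1.5 px of a perfectly level rail. The tool tilt reads 0.0°, and the force of 4–5 N matches the rail plus its balls.

**Scene:** no loose ball showed in either picture. The lunchbox, bucket, jar, and the purple and turquoise balls were where they started.

**Not fully seen:** in the last pictures the gripper hid ball1 (next to the refilled cup) and partly hid the ball I placed. I take ball1 to be seated because the last clear view before the lift showed it in its cup and none was lying loose afterwards. No check failed.

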